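# Click the drill battery into its charging cradle

## Task

Put the smaller of the two battery packs on charge: lower it upright between the guides of the charging cradle and press it down fully home, so that its edge pushes the white spring catch aside and the catch clicks back over the pack's shoulder, then let go of it. Leave the larger pack where it stands.

Things in the scene. Friction and masses are not known exactly. Their poses are not given: they have to be found in the camera images.
- pack: Smaller battery pack, upright on the bench, 0.4 kg: black block 80 (x) x 56 (y) x 45 mm tall, with a grey grip 36 (x) x 40 (y) x 50 mm tall centred on top (95 mm in all), leaving a flat shoulder 22 mm deep at each x end, 45 mm up. Origin: centre of its underside; z up. Same after a half turn. Grip it from above across the 40 mm of the grip.
- large_pack: Larger battery pack, a bystander of the same make, upright: black block 120 (x) x 56 (y) x 65 mm tall with the same grey grip on top (115 mm in all). Too long for the cradle. Origin: centre of its underside; z up.
- cradle_seat (a point): Centre of the inner floor of the fixed black cradle, 12 mm above the bench; the pack's origin comes here, its x along this x (either way), z up. Well 94 (x) x 72 (y) mm; sloped lead-ins add 9 mm all round. Above the bench: y walls end at 52 mm, -x wall 80 mm, +x wall 58 mm. The +x end carries the white catch, 34 mm wide; its housing ends 119 mm from here, 78 mm up.
- catch (a joint): Travel of the spring catch in m: 0 at rest, up to 0.026 pushed back along the cradle's +x. At rest its nose overhangs the well: tip 29 mm from the seat centre, underside 47 mm above the seat, ramped top up to 99 mm. A centred pack pressed straight down (5 to 15 N) meets the ramp 75 mm above home, pushes it back 11 mm; it springs back to 0 in the last 2 mm.

How it is judged:
On the way:
1. the pack, held or pushed by the gripper, pushes the catch aside (value of joint catch above 0.003 m and contact force between pack and catch above 0.3 N and contact force between the fingers and pack above 0.5 N), for 0.05 s.
At the end, for the whole second after the job is handed in: The smaller pack stands upright (within 5 degrees) on the cradle's floor (within 4 mm in height, 16 mm sideways, 17 degrees in yaw), at rest, and the catch has sprung back over its shoulder (within 2.5 mm of its rest position) (horizontal distance between pack and cradle_seat below 0.016 m and z of pack in the frame of cradle_seat between -0.004 and 0.004 m and angle between pack's own z axis and vertical below 0.09 rad and angle between the x axis of pack and the x axis of cradle_seat, either way round below 0.3 rad and value of joint catch below 0.0025 m and linear speed of pack below 0.02 m/s); the robot touches nothing.
It fails at once if the larger pack is moved more than 30 mm (distance of large_pack from where it was at the start of the episode above 0.03 m).
It also fails if it takes over 40 s, if anything falls off the work surface, if the arm or the gripper's body presses on something with over 40 N, if the wrist force passes 120 N, or if a joint passes its speed limit or range.

## Robot

A 7-joint arm with a two-finger parallel gripper is mounted at the origin on the work surface. World frame = base frame: x ahead of the robot, y to its left, z up, the work surface at z = 0. Lengths are in m, angles in rad, forces in N, time in s.
With the tool pointing down it reaches from about 0.425 to 1.025 m from the base axis. Payload 3.6 kg.
Tool frame: the origin (TCP) lies at the very end of the fingers, on their centre line; the grasp point (between the pads) lies 19 mm behind it; y points along the fingers, z is the direction in which the jaws open and shut, and the axes are right-handed (so a half turn about y gives the same grasp; the last joint's range is limited). The gripper opens to 85 mm and grips with 20 to 120 N. Pads are 22 mm wide; open, the fingers measure 114 mm over their backs; the gripper's body (76 mm by 85 mm) begins 54 mm behind the grasp point. The pads swing forward as they close: fully open they stand 13 mm farther back than shut.
Start: joints at [1.175, 0.591, 0.048, 1.609, -0.033, 0.943, -0.034], TCP at [0.216, -0.692, 0.231] pointing down, gripper open.
Joint ranges: [-2.69, 2.69], [-0.47, 2.24], [-1.27, 1.36], [0.19, 2.51], [-1.53, 4.68], [0.08, 2.07], [-3.09, 3.09]. Speed limits (rad/s): [2.57, 2.57, 3.14, 3.14, 3.14, 3.14, 3.14].

## Interface

Orientations are given as a 3x3 rotation matrix whose columns are the frame's x, y, z axes.
In Python, from plant import manip gives the robot as it stands.
- The arm moves only by the shell command python3 -m pendant 'ROWS' [OPENING] [FORCE]. ROWS is JSON, a list of rows, each an object with "dp": the shift along the tool's x, y, z in mm, a list of three; "spin": the turn about the tool's y in rad. In form: [{"dp": [x, y, z], "spin": spin}, ...]. A call has 1 to 5 rows; each row shifts and turns the commanded pose from where the row before left it, along the tool's axes as they then stand; what a row does not reach is not made up. A row lasts 1/8 s, in which the tool goes at most 62.5 mm and 10.7 degrees, less where a joint would pass 70% of its speed; a pose out of reach is approached as far as the arm can. A call is refused whole if a number of a shift passes 62.5 or a number of a turn 0.188, either way. A call with a gripper value outside its range is refused whole. OPENING is the opening in per cent of the stroke, from 0 (shut) to 100 (fully open), set as the call begins (- or left out, the last holds). The fingers move at their own pace and stop on an object; FORCE is the grip in N (left out, the last holds). Time passes only in rows, so rows that do not move let the fingers close. It gives the time, the measured TCP pose, the force and the opening at its end, in the units of the state.
- manip.read_state(): the state, without advancing time (a new reading comes with each control period).
- manip.camera(name): name is "side" or "top"; returns a dict with "image" (384x512x3 uint8, red, green, blue), "vfov" (degrees; the focal length in pixels is half the picture's height over the tangent of half this angle, whatever the lens; pixels are square), "cx", "cy" (the principal point, pixels), "origin" and "attitude" of the camera in the world. Camera axes: x right, y down, z forward; pixel columns grow to the right and rows downward; lengths in m; the calibration is good to about 2 mm. A picture is of the moment at which its call begins. There is no depth.
- manip.finish_job(): hands the job in, once; it reports no verdict.
Trained networks look in a picture, given as the dict that the camera call returned (one of the last four; its "shot" number tells which), for a name from the list of things; names that differ only in an ending like _2 or _b are one class to them, and where a whole thing is asked for, a point or a joint stands for the part that bears it (a point fixed in the world has none). Each returns a list of dicts, best first, with "p" (0 to 1); they miss things now and then, are a little off and sometimes report something else, mostly with a low value. They report only what shows in the picture. A call takes as long as a camera call.
- manip.spot_in(picture, query): "rect" ([left, top, right, bottom] in pixels, round what is visible of it).
- manip.regions_of(picture, query): "region" (384x512 bool, what is visible of it) and "rect" ([left, top, right, bottom] in pixels, round what is visible of it).
- manip.mark_of(picture, query): "location" ([column, row] in pixels: a listed point, or the origin of a listed thing).
The state is a dict: "t": time; "joint_pos": joint angles; "qvel": joint speeds; "tau": joint torques, N m; "position": TCP position; "eef_rot": TCP orientation; "contact_force": force on the tool from outside, world axes, zero at the start; "wrist_torque": the same for the moment, N m; "gripper_width": finger opening in m.
Only numpy, scipy, OpenCV 4.12 (cv2) and the standard library are available. Lean on these libraries where they do the work, as an engineer would, in place of code of your own. Each camera call takes 0.05 s, during which the arm holds its last target. There are 200 camera calls.

## Working session

There is one attempt and no reset: what is moved stays moved. The work goes in short steps, Python scripts to look and compute and a shell command to move; the robot and the scene stay as the last step left them, time stands still between calls to the robot, and variables do not carry over. Pictures are saved under pics/ and viewed, about 8 in all and at most 12, crops included, and the job is handed in when it is done.

```bash
mkdir -p pics; cat > h.py <<'E'
import numpy as np, cv2
from plant import manip
def save(c,name): cv2.imwrite('pics/'+name,c['image'][:,:,::-1])
def ray(c,px):
    f=192/np.tan(np.radians(c['vfov'])/2)
    d=np.array([(px[0]-c['cx'])/f,(px[1]-c['cy'])/f,1]); return np.array(c['origin']),np.array(c['attitude'])@d
def onz(c,px,z):
    o,d=ray(c,px); return o+d*(z-o[2])/d[2]
def proj(c,P):
    f=192/np.tan(np.radians(c['vfov'])/2)
    q=(np.atleast_2d(P)-np.array(c['origin']))@np.array(c['attitude'])
    return q[:,:2]/q[:,2:]*f+[c['cx'],c['cy']]
E
python3 - <<'E'
from h import *
np.set_printoptions(precision=4,suppress=True)
s=manip.read_state(); print(s['t'],s['position'],s['eef_rot'],s['gripper_width'])
ims=[]
for n in('top','side'):
    c=manip.camera(n); ims.append(c['image']); save(c,n+'0.png')
    print(n,{k:v for k,v in c.items() if k!='image'})
    for q,z in(('pack',0),('large_pack',0),('cradle_seat',.012)):
        for m in manip.mark_of(c,q)[:3]: print(q,m['p'],m['location'],onz(c,m['location'],z))
        if q!='cradle_seat':
            for m in manip.spot_in(c,q)[:3]: print('  spot',m['p'],m['rect'])
E
```

```text
0.0 [ 0.216  -0.6912  0.2301] [[-0.9545 -0.0008  0.2984]
 [-0.2984  0.0021 -0.9545]
 [ 0.0001 -1.     -0.0022]] 0.08501256462475529
top {'vfov': 55.32540499306326, 'cx': 252.60417317968756, 'cy': 197.09631671367907, 'origin': array([0.4457, 0.0584, 0.7688]), 'attitude': array([[ 0.0285, -0.9869,  0.1588],
       [-0.9996, -0.0282,  0.0042],
       [ 0.0004, -0.1588, -0.9873]]), 'shot': 1}
  spot 0.59 [111.8, 155.9, 158.7, 201.9]
large_pack 0.72 [241.1, 226.3] [0.5066 0.084  0.    ]
  spot 0.79 [223.6, 194.9, 253.1, 259.0]
cradle_seat 0.84 [400.9, 190.2] [ 0.591  -0.2492  0.012 ]
side {'vfov': 55.8126103872072, 'cx': 262.7702961501894, 'cy': 192.13727876149355, 'origin': array([ 0.3523, -0.4268,  0.6339]), 'attitude': array([[ 0.9282, -0.2781,  0.2471],
       [-0.3719, -0.7081,  0.6002],
       [ 0.008 , -0.649 , -0.7607]]), 'shot': 2}
pack 0.85 [245.3, 128.0] [0.599  0.3024 0.    ]
  spot 0.77 [226.8, 94.5, 259.6, 141.4]
large_pack 0.97 [243.0, 194.7] [0.5133 0.0827 0.    ]
  spot 0.64 [210.1, 151.1, 273.0, 208.9]
cradle_seat 0.77 [343.8, 310.1] [ 0.5857 -0.243   0.012 ]
```

View pics/top0.png

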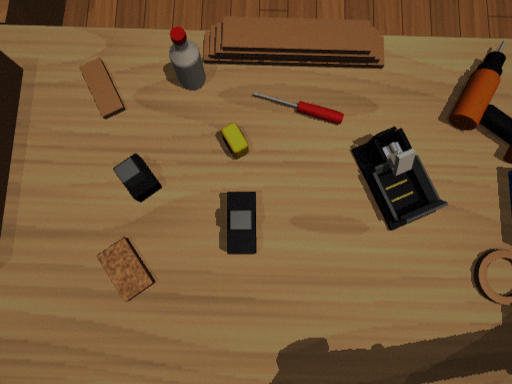

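View pics/side0.png

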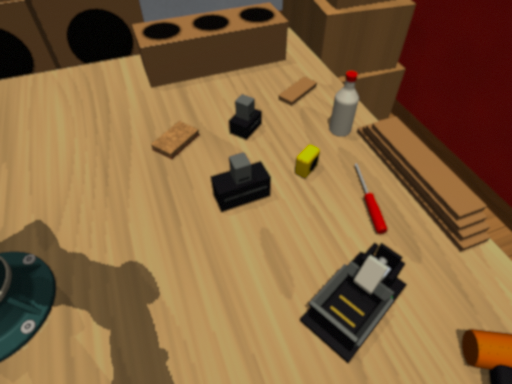

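The top view shows the small pack at (138,177), the large pack at (241,222), and the cradle at (398,180) with the white catch towards image top (+x). The side view agrees. Next I fit the pack pose to the masks and enlarge the cradle.

```bash
cat >> h.py <<'E'
def boxpts(x,y,yaw,lx,ly,z0,z1,cx=0):
    c,s=np.cos(yaw),np.sin(yaw)
    return np.array([[x+c*(cx+a*lx/2)-s*b*ly/2,y+s*(cx+a*lx/2)+c*b*ly/2,z] for a in(-1,1) for b in(-1,1) for z in(z0,z1)])
def render(c,v,z=0):
    m=np.zeros((384*4,512*4),np.uint8)
    for B in(boxpts(*v,.08,.056,z,z+.045),boxpts(*v,.036,.04,z+.045,z+.095)):
        h=cv2.convexHull(((proj(c,B)+.5)*4).astype(np.float32)); cv2.fillConvexPoly(m,h.astype(np.int32),255)
    return cv2.resize(m,(512,384),interpolation=cv2.INTER_AREA)/255.
E
python3 - <<'E'
from h import *
from scipy.optimize import minimize
np.set_printoptions(precision=4,suppress=True)
C=[manip.camera('top'),manip.camera('side')]; R=[]
for c in C:
    r=manip.regions_of(c,'pack'); print([(a['p'],a['rect'],a['region'].sum()) for a in r])
    R.append(next((a['region'] for a in r if a['rect'][0]<200 or a['rect'][1]<130),None))
def cost(v,idx=(0,1)):
    t=0
    for i in idx:
        if R[i] is None: continue
        m=render(C[i],v); t+=np.abs(m-R[i]).sum()/R[i].sum()
    return t
for idx in((0,1),(0,),(1,)):
    best=min((minimize(cost,[.599,.302,y],args=(idx,),method='Nelder-Mead',options=dict(initial_simplex=[[.599,.302,y],[.61,.302,y],[.599,.312,y],[.6,.3,y+.3]])) for y in np.arange(-1.5,1.6,.5)),key=lambda r:r.fun)
    print(idx,best.x,best.fun)
    if len(idx)==2: b=best.x
big=[]
for c,(u,v) in zip(C,((345,120),(295,235))):
    im=c['image'][v:v+120,u:u+115,::-1]; im=np.clip((im/255.)**.5*255,0,255).astype(np.uint8)
    big.append(cv2.resize(im,None,fx=3.4,fy=4 if 0 else 3.4,interpolation=cv2.INTER_CUBIC))
cv2.imwrite('pics/cr.png',np.hstack(big))
for c in C:
    for k in('catch','cradle_seat'):
        print(k,[(m['p'],m['rect']) for m in manip.spot_in(c,k)[:2]])
        print(k,[(m['p'],m['location'],onz(c,m['location'],.012)) for m in manip.mark_of(c,k)[:2]]) if k!='catch' else 0
E
```

```text
[(0.68, [113.4, 157.9, 162.4, 200.7], np.int64(1277))]
[(0.59, [222.5, 94.2, 261.7, 142.7], np.int64(1074))]
(0, 1) [0.5987 0.3016 0.6902] 0.11585545262816821
(0,) [ 0.5997  0.3019 -2.4551] 0.054459747877224504
(1,) [0.5978 0.301  0.682 ] 0.05607770109906159
catch [(0.94, [379.2, 140.7, 416.8, 175.8])]
cradle_seat [(0.9, [354.1, 128.2, 447.7, 228.7])]
cradle_seat [(0.94, [401.0, 192.0], array([ 0.5871, -0.2493,  0.012 ]))]
catch [(0.69, [357.9, 256.0, 389.4, 293.2])]
cradle_seat [(0.89, [298.5, 244.0, 406.4, 363.3])]
cradle_seat [(0.8, [343.0, 310.1], array([ 0.5843, -0.2425,  0.012 ]))]
```

View pics/cr.png

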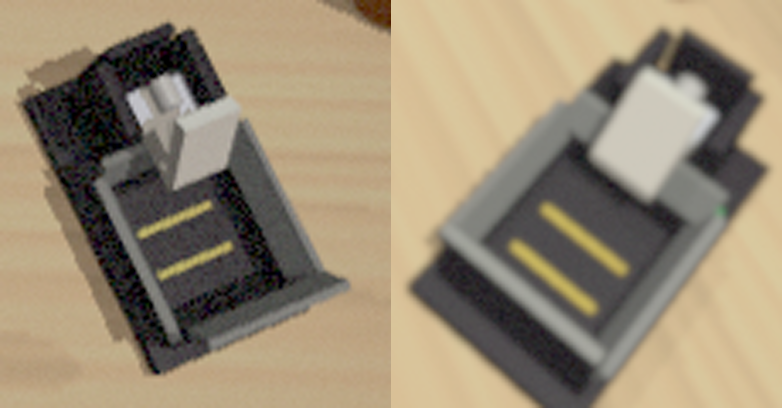

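The crops show two gold strips across the well (along cradle y), the grey lead-ins and the white catch at the +x end. I'll use the strips for yaw and centre line, and the −x lip ends as a cross-check.

```bash
python3 - <<'E'
from h import *
np.set_printoptions(precision=4,suppress=True)
for n,(u,v) in (('top',(345,120)),('side',(295,235))):
    c=manip.camera(n); im=c['image'].astype(int); m=((im[...,0]-im[...,2])>45)&(im[...,0]>80)
    k=np.zeros_like(m); k[v+40:v+100,u+25:u+72]=1
    if n=='side': k[:]=0; k[v+55:v+97,u+30:u+75]=1
    m=(m&k).astype(np.uint8); N,L,S,Ce=cv2.connectedComponentsWithStats(m)
    for i in range(1,N):
        if S[i,4]<15: continue
        p=np.argwhere(L==i)[:,::-1]; w=np.array([onz(c,q,.013)[:2] for q in p]); mu=w.mean(0)
        d=np.linalg.svd(w-mu)[2][0]; t=(w-mu)@d
        print(n,S[i],mu,'strip dir yaw',np.arctan2(d[1],d[0]),'len',np.ptp(t))
    a=(447.4,203.2),(405.3,221.5)
    if n=='side': a=(310.3,302.1),(356.5,340.9)
    P=[onz(c,q,.08) for q in a]; print('lip',P,np.linalg.norm(P[0]-P[1]))
    for yaw in(.33,.4,.46):
      print(yaw,proj(c,[.586-.056*np.cos(yaw)+s*.045*np.sin(yaw) if 0 else 0,0,0]) if 0 else '',end='')
E
```

```text
top [386 179  21  11  51] [ 0.6037 -0.239 ] strip dir yaw 2.0117801227064254 len 0.048330768076787045
top [392 191  21  11  53] [ 0.5783 -0.2507] strip dir yaw 2.0003970418877577 len 0.04804829816657889
top [370 202   9  18  83] [ 0.5405 -0.1881] strip dir yaw -2.897744989447365 len 0.03789889473789442
lip [array([ 0.5553, -0.309 ,  0.08  ]), array([ 0.5181, -0.2277,  0.08  ])] 0.08937506183715048
0.33 0.4 0.46 side [339 295  25  21 118] [ 0.6025 -0.2397] strip dir yaw -1.1375973238534567 len 0.05113258856331875
side [330 306  25  21 121] [ 0.5771 -0.2514] strip dir yaw -1.1370169999889455 len 0.050097193727682385
lip [array([ 0.517 , -0.2318,  0.08  ]), array([ 0.5538, -0.3114,  0.08  ])] 0.08770069297335888
0.33 0.4 0.46
```

Estimates:
- Seat is about (0.588, −0.2455), yaw 0.432.
- Pack is at (0.599, 0.302), yaw 0.69.

I move across at the current height, still unspun.

```bash
R='x'
python3 -m pendant '[{"dp":[-33,0,-42],"spin":0},{"dp":[-33,0,-42],"spin":0},{"dp":[-33,0,-42],"spin":0},{"dp":[-33,0,-42],"spin":0},{"dp":[-33,0,-42],"spin":0}]' 100 40
python3 -m pendant '[{"dp":[-33,0,-42],"spin":0},{"dp":[-33,0,-42],"spin":0},{"dp":[-33,0,-42],"spin":0},{"dp":[-33,0,-42],"spin":0},{"dp":[-33,0,-42],"spin":0}]'
```

```text
t: 1.82
position: [0.3118, -0.4409, 0.2316]
eef_rot: [[-0.954, 0.001, 0.298], [-0.298, -0.001, -0.954], [-0.001, -1.0, 0.001]]
contact_force: [0.9, -0.1, -0.1]
gripper_width: 0.0852
t: 2.45
position: [0.4067, -0.1913, 0.2318]
eef_rot: [[-0.955, 0.001, 0.298], [-0.298, -0.001, -0.955], [-0.001, -1.0, 0.001]]
contact_force: [1.5, -0.6, 0.8]
gripper_width: 0.0855
```

```bash
python3 -m pendant '[{"dp":[-33,0,-41],"spin":0},{"dp":[-33,0,-41],"spin":0},{"dp":[-33,0,-41],"spin":0},{"dp":[-33,0,-41],"spin":0},{"dp":[-33,0,-41],"spin":0}]'
python3 -m pendant '[{"dp":[-33,0,-41],"spin":0},{"dp":[-33,0,-41],"spin":0},{"dp":[-33,0,-41],"spin":0},{"dp":[-33,0,-41],"spin":0},{"dp":[-16,0,-20],"spin":0}]'
python3 -m pendant '[{"dp":[0,0,0],"spin":-0.13},{"dp":[0,0,0],"spin":-0.13},{"dp":[0,0,0],"spin":-0.127},{"dp":[0,0,0],"spin":0}]'
```

```text
t: 3.08
position: [0.5031, 0.0537, 0.2317]
eef_rot: [[-0.955, 0.001, 0.298], [-0.298, -0.0, -0.955], [-0.001, -1.0, 0.0]]
contact_force: [0.4, -0.7, -0.4]
gripper_width: 0.0854
t: 3.7
position: [0.5892, 0.2762, 0.2315]
eef_rot: [[-0.953, 0.001, 0.302], [-0.302, 0.002, -0.953], [-0.002, -1.0, -0.002]]
contact_force: [0.1, -0.7, 0.4]
gripper_width: 0.0853
t: 4.2
position: [0.5888, 0.2717, 0.2313]
eef_rot: [[-0.772, -0.0, 0.635], [-0.635, 0.0, -0.772], [-0.0, -1.0, -0.0]]
contact_force: [-0.3, -0.6, 0.5]
gripper_width: 0.0855
```

```bash
cat > g.py <<'E'
from h import *
import sys
np.set_printoptions(precision=4,suppress=True)
def to(x,y,z,yaw):
    s=manip.read_state(); R=np.array(s['eef_rot']); d=R.T@(np.array([x,y,z])-s['position'])*1000
    a=np.arctan2(R[1,2],R[0,2]); print(s['t'],s['position'],'yaw(pack)',a+np.pi/2,'dp',d,'spin',-(yaw-np.pi/2-a))
to(*map(float,sys.argv[1:]))
E
python3 g.py .5987 .3016 .05 .69; python3 - <<'E'
from h import *
c=manip.camera('side'); cv2.imwrite('pics/s1.png',cv2.resize(c['image'][40:220,150:390,::-1],None,fx=3,fy=3))
print(manip.mark_of(c,'pack')[:1])
E
```

```text
4.2 [0.5888 0.2717 0.2313] yaw(pack) 0.6880597085630238 dp [-26.571  181.304  -16.7478] spin -0.0019402914369761604
[{'location': [247.0, 125.9], 'p': 0.82}]
```

View pics/s1.png

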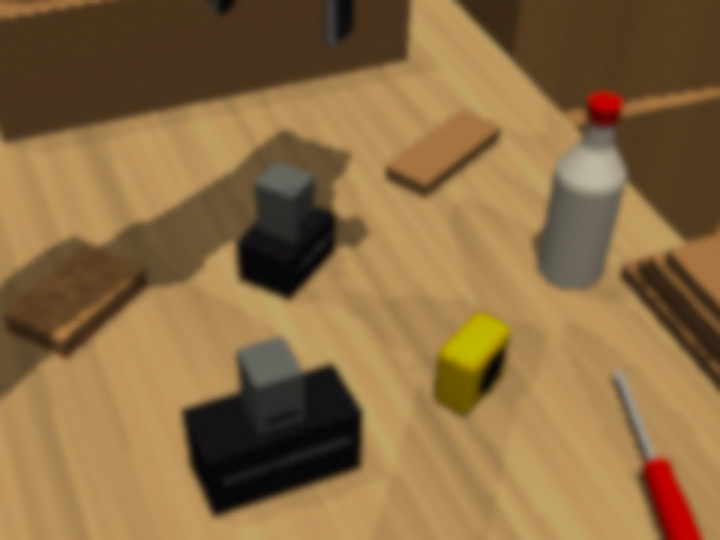

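The side crop shows the small pack upright and clear at about crop (287,230), the fingertips above it, and nothing nearby in the way. I centre and descend.

```bash
python3 -m pendant '[{"dp":[-26,0,-17],"spin":0},{"dp":[0,40,0],"spin":0},{"dp":[0,40,0],"spin":0},{"dp":[0,25,0],"spin":0},{"dp":[0,0,0],"spin":0}]'
python3 g.py .5987 .3016 .05 .69; python3 - <<'E'
from h import *
c=manip.camera('side'); cv2.imwrite('pics/s2.png',cv2.resize(c['image'][60:180,180:320,::-1],None,fx=4,fy=4))
E
```

```text
t: 4.92
position: [0.5964, 0.3006, 0.1241]
eef_rot: [[-0.772, -0.004, 0.636], [-0.636, -0.003, -0.772], [0.005, -1.0, -0.001]]
contact_force: [-0.1, -0.2, -0.2]
gripper_width: 0.0855
4.925 [0.5964 0.3006 0.1241] yaw(pack) 0.6888938961257245 dp [-2.7581 74.115   0.7656] spin -0.0011061038742754548
```

View pics/s2.png

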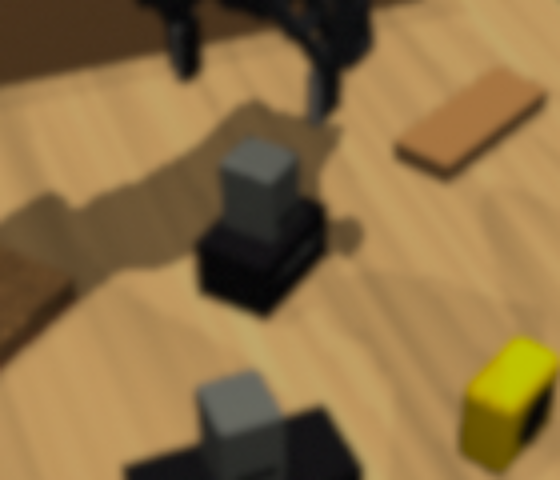

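The fingers at crop (185,70) and (320,115) straddle the grip top at (258,160). I descend and close.

```bash
python3 -m pendant '[{"dp":[-2,30,1],"spin":0},{"dp":[0,25,0],"spin":0},{"dp":[0,15,0],"spin":0},{"dp":[0,3,0],"spin":0},{"dp":[0,0,0],"spin":0}]'
python3 -m pendant '[{"dp":[0,0,0],"spin":0},{"dp":[0,0,0],"spin":0},{"dp":[0,0,0],"spin":0},{"dp":[0,0,0],"spin":0},{"dp":[0,0,0],"spin":0}]' 0 80
python3 -m pendant '[{"dp":[0,-5,0],"spin":0},{"dp":[0,-20,0],"spin":0},{"dp":[0,-30,0],"spin":0},{"dp":[0,-40,0],"spin":0},{"dp":[0,-40,0],"spin":0}]'
```

```text
t: 5.6
position: [0.6007, 0.3025, 0.0542]
eef_rot: [[-0.771, 0.001, 0.636], [-0.636, 0.001, -0.771], [-0.002, -1.0, 0.0]]
contact_force: [0.1, 0.1, 0.0]
gripper_width: 0.0854
t: 6.22
position: [0.6004, 0.3026, 0.0541]
eef_rot: [[-0.771, 0.001, 0.636], [-0.636, 0.001, -0.771], [-0.001, -1.0, 0.0]]
contact_force: [-1.0, 0.1, 6.5]
gripper_width: 0.0396
t: 6.85
position: [0.5997, 0.3016, 0.1899]
eef_rot: [[-0.771, -0.001, 0.636], [-0.636, -0.0, -0.771], [0.001, -1.0, -0.0]]
contact_force: [-1.1, 0.2, -3.5]
gripper_width: 0.0392
```

Grasped: width 39.6 mm, weight shows in the force. I raise and carry over.

```bash
python3 -m pendant '[{"dp":[0,-30,0],"spin":0},{"dp":[15,-10,17],"spin":0},{"dp":[30,0,35],"spin":0},{"dp":[30,0,35],"spin":0},{"dp":[30,0,35],"spin":0}]'
python3 -m pendant '[{"dp":[30,0,35],"spin":0},{"dp":[30,0,35],"spin":0},{"dp":[30,0,35],"spin":0},{"dp":[30,0,35],"spin":0},{"dp":[30,0,35],"spin":0}]'
python3 -m pendant '[{"dp":[30,0,35],"spin":0},{"dp":[30,0,35],"spin":0},{"dp":[30,0,35],"spin":0},{"dp":[15,0,15],"spin":0},{"dp":[0,0,0],"spin":0}]'
python3 -m pendant '[{"dp":[0,0,0],"spin":0.13},{"dp":[0,0,0],"spin":0.128},{"dp":[0,0,0],"spin":0},{"dp":[0,0,0],"spin":0}]'
python3 g.py .588 -.2455 .23 .432; python3 - <<'E'
from h import *
for n in('top','side'):
    c=manip.camera(n); save(c,n+'3.png')
    print(n,manip.mark_of(c,'pack')[:1],[(r['p'],r['rect']) for r in manip.spot_in(c,'pack')[:1]])
    np.save(n+'3.npy',manip.regions_of(c,'pack')[0]['region'] if manip.regions_of(c,'pack') else 0)
E
```

```text
t: 7.48
position: [0.5951, 0.1368, 0.2272]
eef_rot: [[-0.772, -0.003, 0.635], [-0.635, -0.003, -0.772], [0.004, -1.0, 0.0]]
contact_force: [-0.3, -0.9, -3.1]
gripper_width: 0.0395
t: 8.1
position: [0.5898, -0.0929, 0.2272]
eef_rot: [[-0.772, -0.004, 0.635], [-0.635, -0.001, -0.772], [0.003, -1.0, -0.002]]
contact_force: [0.8, 0.0, -3.5]
gripper_width: 0.0393
t: 8.72
position: [0.5853, -0.2516, 0.2273]
eef_rot: [[-0.775, -0.003, 0.632], [-0.632, -0.0, -0.775], [0.003, -1.0, -0.002]]
contact_force: [0.3, 0.7, -2.9]
gripper_width: 0.0394
t: 9.22
position: [0.5877, -0.247, 0.2281]
eef_rot: [[-0.907, -0.001, 0.422], [-0.422, 0.001, -0.907], [0.0, -1.0, -0.001]]
contact_force: [0.1, 0.1, -3.3]
gripper_width: 0.0395
9.225 [ 0.5877 -0.247   0.2281] yaw(pack) 0.435830037735381 dp [-0.845  -1.8581 -1.2102] spin 0.003830037735381042
top [{'location': [437.0, 178.1], 'p': 0.96}] [(0.84, [414.1, 142.3, 480.5, 203.4])]
side [{'location': [365.8, 268.3], 'p': 0.93}] [(0.96, [334.8, 213.7, 395.2, 299.6])]
```

```bash
python3 - <<'E'
from h import *
from scipy.optimize import minimize
np.set_printoptions(precision=4,suppress=True)
C=[];I=[]
for n in('top','side'):
    c=manip.camera(n);C.append(c)
    m=manip.mark_of(c,'pack')[0]['location']; print(n,onz(c,m,.174))
R=[np.load('side3.npy')]
f=lambda v:np.abs(render(C[1],v[:3],v[3])-R[0]).sum()/R[0].sum()
b=minimize(f,[.588,-.247,.43,.174],method='Nelder-Mead',options=dict(initial_simplex=[[.588,-.247,.43,.174],[.598,-.247,.43,.174],[.588,-.237,.43,.174],[.588,-.247,.55,.174],[.588,-.247,.43,.18]])); print(b.x,b.fun)
# overlay expected pack & cradle on pics
for n,c in zip(('top','side'),C):
    im=cv2.resize(c['image'][:,:,::-1],None,fx=3,fy=3,interpolation=cv2.INTER_CUBIC); im=(255*(im/255.)**.6).astype(np.uint8)
    def poly(P,col): cv2.polylines(im,[((proj(c,P)+.5)*3).astype(np.int32)],True,col,1)
    s=(.588,-.2455,.432)
    B=boxpts(*s,.094,.072,.012,.052); poly(B[[0,2,6,4]],(0,255,0))
    B=boxpts(*s,.112,.09,.08,.052); poly(B[[1,3,7,5]],(0,255,255)); poly(B[[0,2]],(255,0,255))
    P=boxpts(.5877,-.247,.436,.08,.056,.174,.219); poly(P[[0,2,6,4]],(0,0,255))
    x,y=(330,110) if n=='top' else (280,200)
    I.append(im[y*3:(y+150)*3,x*3:(x+133)*3])
cv2.imwrite('pics/ov.png',np.hstack(I))
E
```

```text
top [ 0.5825 -0.25    0.174 ]
side [ 0.5872 -0.247   0.174 ]
[ 0.5939 -0.2424  0.4236  0.1564] 0.12499565343378731
```

View pics/ov.png

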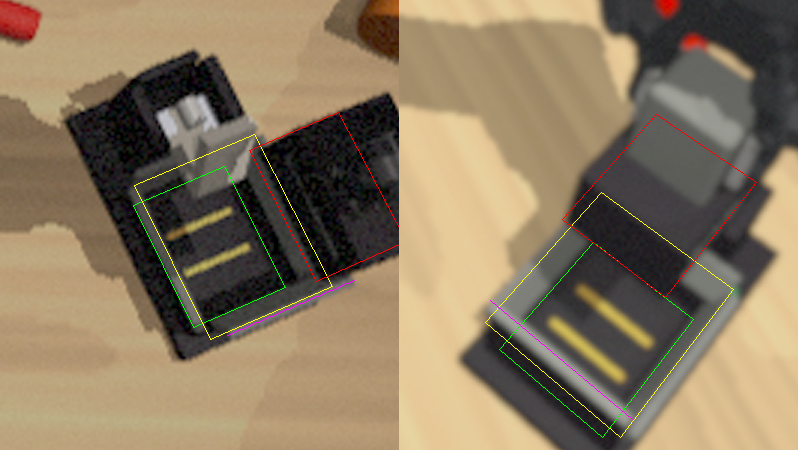

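The red box (pack predicted from the TCP) matches the held pack in both views, and the well outline fits the strips and lip within about 3 mm. I lower to just above the catch, then press gently.

```bash
python3 -m pendant '[{"dp":[-2,10,-1],"spin":0.003},{"dp":[0,25,0],"spin":0},{"dp":[0,25,0],"spin":0},{"dp":[0,18,0],"spin":0},{"dp":[0,0,0],"spin":0}]'
python3 -m pendant '[{"dp":[0,8,0],"spin":0},{"dp":[0,8,0],"spin":0},{"dp":[0,8,0],"spin":0},{"dp":[0,0,0],"spin":0}]'
python3 g.py .588 -.2455 .066 .432
```

```text
t: 10.55
position: [0.5879, -0.2463, 0.1484]
eef_rot: [[-0.909, -0.004, 0.416], [-0.416, 0.001, -0.909], [0.003, -1.0, -0.003]]
contact_force: [-0.8, -0.4, -2.4]
gripper_width: 0.0393
t: 11.05
position: [0.5879, -0.2478, 0.1256]
eef_rot: [[-0.91, -0.003, 0.415], [-0.415, -0.001, -0.91], [0.003, -1.0, -0.0]]
contact_force: [-1.5, -2.0, -3.9]
gripper_width: 0.0394
11.05 [ 0.5879 -0.2478  0.1256] yaw(pack) 0.428154803998573 dp [-1.2391 59.6078 -2.0174] spin -0.003845196001426965
```

```bash
python3 -m pendant '[{"dp":[-1,8,-2],"spin":0},{"dp":[0,8,0],"spin":0},{"dp":[0,8,0],"spin":0},{"dp":[0,0,0],"spin":0}]'
python3 g.py .588 -.2455 .066 .432; python3 - <<'E'
from h import *
I=[]
for n,(x,y) in(('top',(340,110)),('side',(280,200))):
    c=manip.camera(n); im=(255*(c['image'][y:y+150,x:x+133,::-1]/255.)**.6).astype(np.uint8); I.append(cv2.resize(im,None,fx=3,fy=3))
cv2.imwrite('pics/ins.png',np.hstack(I))
E
```

```text
t: 11.55
position: [0.5876, -0.2445, 0.1006]
eef_rot: [[-0.909, -0.004, 0.416], [-0.416, 0.001, -0.909], [0.003, -1.0, -0.002]]
contact_force: [-2.7, -1.6, -5.0]
gripper_width: 0.039
11.55 [ 0.5876 -0.2445  0.1006] yaw(pack) 0.42879128132728495 dp [-0.0344 34.615   1.1068] spin -0.003208718672714994
```

View pics/ins.png

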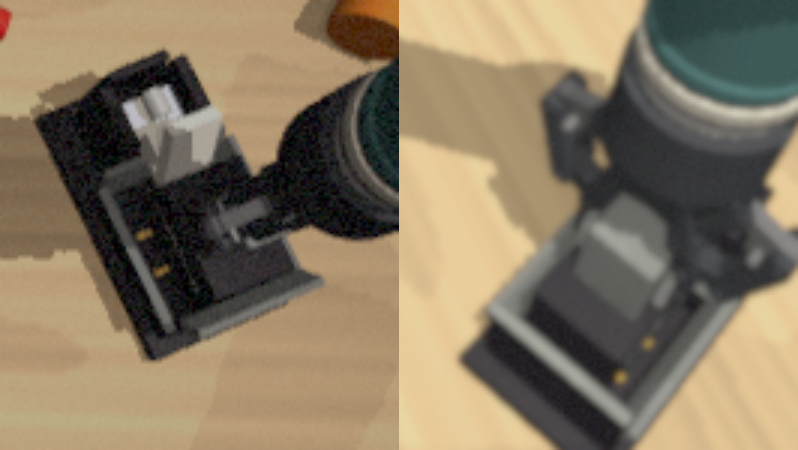

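Pack is entering the well between the walls, and the gaps on each side fit the parallax. The catch presses back with about 3 N. I continue down.

```bash
python3 -m pendant '[{"dp":[0,8,0],"spin":0},{"dp":[0,8,0],"spin":0},{"dp":[0,6,0],"spin":0},{"dp":[0,0,0],"spin":0}]' - 120
python3 g.py .588 -.2455 .066 .432
python3 -m pendant '[{"dp":[0,4,0],"spin":0},{"dp":[0,4,0],"spin":0},{"dp":[0,3,0],"spin":0},{"dp":[0,0,0],"spin":0}]'
python3 g.py .588 -.2455 .066 .432
```

```text
t: 12.15
position: [0.5887, -0.2449, 0.0794]
eef_rot: [[-0.91, -0.001, 0.416], [-0.416, 0.0, -0.91], [0.001, -1.0, -0.001]]
contact_force: [-2.8, -3.2, -4.9]
gripper_width: 0.0393
12.15 [ 0.5887 -0.2449  0.0794] yaw(pack) 0.4285147604335098 dp [ 0.865  13.3892  0.258 ] spin -0.0034852395664901614
t: 12.65
position: [0.5898, -0.2443, 0.0687]
eef_rot: [[-0.909, 0.001, 0.416], [-0.416, 0.0, -0.909], [-0.001, -1.0, -0.0]]
contact_force: [0.2, -1.7, -6.3]
gripper_width: 0.0387
12.65 [ 0.5898 -0.2443  0.0687] yaw(pack) 0.4290618394686574 dp [2.11   2.6832 0.3966] spin -0.0029381605313425485
```

```bash
python3 -m pendant '[{"dp":[0,2,0],"spin":0},{"dp":[0,1,0],"spin":0},{"dp":[0,0,0],"spin":0}]'
python3 -m pendant '[{"dp":[0,2,0],"spin":0},{"dp":[0,0,0],"spin":0}]'
python3 - <<'E'
from h import *
I=[]
for n,(x,y) in(('top',(340,110)),('side',(280,200))):
    c=manip.camera(n); im=(255*(c['image'][y:y+150,x:x+133,::-1]/255.)**.6).astype(np.uint8); I.append(cv2.resize(im,None,fx=3,fy=3))
cv2.imwrite('pics/ins2.png',np.hstack(I))
E
```

```text
t: 13.02
position: [0.5901, -0.2442, 0.0665]
eef_rot: [[-0.909, 0.001, 0.416], [-0.416, 0.0, -0.909], [-0.001, -1.0, 0.0]]
contact_force: [0.0, 0.0, -2.8]
gripper_width: 0.0386
t: 13.28
position: [0.5901, -0.2443, 0.0661]
eef_rot: [[-0.909, 0.001, 0.416], [-0.416, -0.0, -0.909], [-0.001, -1.0, 0.001]]
contact_force: [-2.1, 1.3, 7.1]
gripper_width: 0.0386
```

View pics/ins2.png

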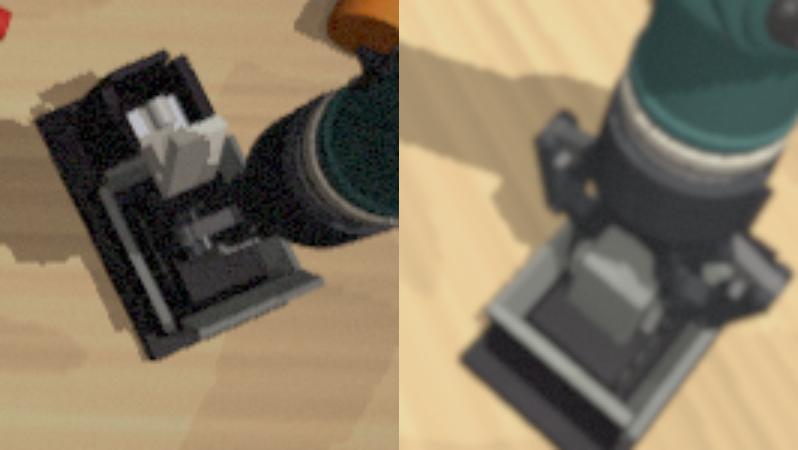

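The pack is seated: TCP is at 0.066 as predicted, the floor pushes back, and the catch is over the +x shoulder. I press a little more, then release and retract.

```bash
python3 -m pendant '[{"dp":[0,2,0],"spin":0},{"dp":[0,0,0],"spin":0}]'
python3 -m pendant '[{"dp":[0,-2,0],"spin":0},{"dp":[0,0,0],"spin":0}]'
python3 -m pendant '[{"dp":[0,0,0],"spin":0},{"dp":[0,0,0],"spin":0},{"dp":[0,0,0],"spin":0},{"dp":[0,0,0],"spin":0},{"dp":[0,0,0],"spin":0}]' 90
python3 -m pendant '[{"dp":[0,-10,0],"spin":0},{"dp":[0,-30,0],"spin":0},{"dp":[0,-40,0],"spin":0},{"dp":[0,-45,0],"spin":0},{"dp":[0,-45,0],"spin":0}]'
python3 -m pendant '[{"dp":[40,0,0],"spin":0},{"dp":[45,0,0],"spin":0},{"dp":[0,0,-40],"spin":0},{"dp":[0,0,-45],"spin":0},{"dp":[0,0,-45],"spin":0}]'
python3 - <<'E'
from h import *
np.set_printoptions(precision=4,suppress=True)
I=[]
for n,(x,y) in(('top',(340,110)),('side',(280,200))):
    c=manip.camera(n); im=(255*(c['image'][y:y+150,x:x+133,::-1]/255.)**.6).astype(np.uint8); I.append(cv2.resize(im,None,fx=3,fy=3))
    for q,z in(('pack',.012),('large_pack',0)):
        for m in manip.mark_of(c,q)[:1]: print(n,q,m['p'],onz(c,m['location'],z))
    print('catch',[(m['p'],m['rect']) for m in manip.spot_in(c,'catch')[:1]])
cv2.imwrite('pics/end.png',np.hstack(I))
E
```

```text
t: 13.62
position: [0.5901, -0.2443, 0.0661]
eef_rot: [[-0.909, 0.001, 0.416], [-0.416, -0.0, -0.909], [-0.001, -1.0, 0.001]]
contact_force: [-5.8, 2.6, 19.0]
gripper_width: 0.0387
t: 13.88
position: [0.5901, -0.2443, 0.0662]
eef_rot: [[-0.909, 0.002, 0.416], [-0.416, -0.0, -0.909], [-0.001, -1.0, 0.001]]
contact_force: [-3.7, 2.4, 11.3]
gripper_width: 0.0391
t: 14.5
position: [0.5892, -0.2447, 0.0641]
eef_rot: [[-0.909, -0.0, 0.416], [-0.416, 0.0, -0.909], [0.0, -1.0, -0.0]]
contact_force: [0.3, -0.1, -0.1]
gripper_width: 0.0767
t: 15.12
position: [0.5891, -0.2447, 0.2365]
eef_rot: [[-0.909, 0.001, 0.416], [-0.416, -0.0, -0.909], [-0.0, -1.0, 0.0]]
contact_force: [0.7, -0.5, -0.8]
gripper_width: 0.0766
t: 15.75
position: [0.4573, -0.1609, 0.2351]
eef_rot: [[-0.91, 0.001, 0.415], [-0.415, -0.0, -0.91], [-0.001, -1.0, 0.001]]
contact_force: [0.8, -0.7, 0.6]
gripper_width: 0.0768
top pack 0.71 [ 0.5852 -0.2413  0.012 ]
top large_pack 0.59 [0.5005 0.0834 0.    ]
catch [(0.81, [379.1, 143.4, 417.6, 176.1])]
side pack 0.79 [ 0.5885 -0.251   0.012 ]
side large_pack 0.82 [0.5107 0.0905 0.    ]
catch [(0.6, [358.3, 256.3, 391.8, 289.8])]
```

View pics/end.png

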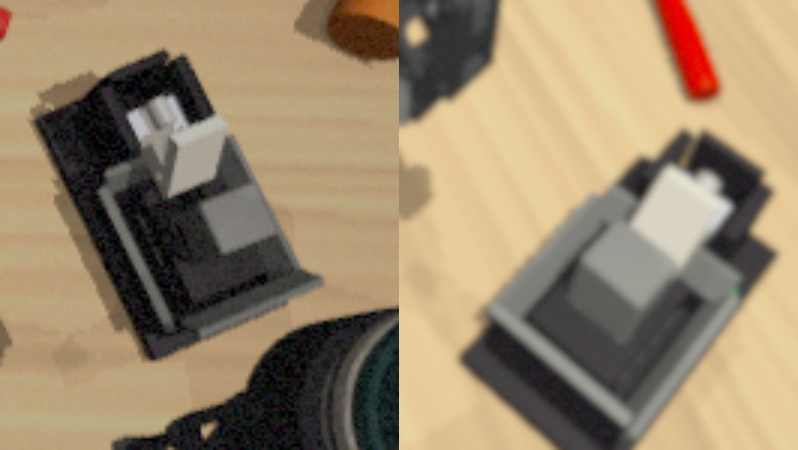

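Pack is seated and the catch sits over its shoulder where it first was. I'll do one tight pixel check of the catch against the first picture, then hand in.

```bash
python3 - <<'E'
from h import *
a=cv2.imread('pics/top0.png',0); b=cv2.cvtColor(manip.camera('top')['image'],cv2.COLOR_RGB2GRAY)
w=lambda i,s:np.float32(i[s]); s=(slice(138,178),slice(378,420))
t=a[145:172,386:413]; r=cv2.matchTemplate(b[130:190,370:430],t,cv2.TM_CCOEFF_NORMED); _,v,_,l=cv2.minMaxLoc(r)
print('catch shift px',l[0]+370-386,l[1]+130-145,v, 'phase',cv2.phaseCorrelate(w(a,s),w(b,s)))
E
```

```text
catch shift px 0 0 0.9978591203689575 phase ((0.3429934400015817, -0.0767908509842421), 0.9556287794642978)
```

```bash
python3 -c "
from plant import manip
print(manip.finish_job(), manip.read_state()['t'])"
```

```text
the job is handed in; nothing more can be done
the job is handed in; nothing more can be done
```

The smaller pack is in the charging cradle, pressed fully home with the catch back over its shoulder. I let go of it and handed the job in at about 16 s. No verdict is reported.

**How it went:** I gripped the pack by its grip, carried it over the larger pack and lowered it between the guides. The force peaked at about 19 N when I pressed it home. I then opened the gripper and drew the arm well clear.

**Checks that passed:**
- **Seating:** the TCP stopped at 0.066 m, the height predicted for the pack resting on the floor, with the floor pushing back.
- **Catch:** it shows no shift from its rest picture, within about 0.3 px (well under 1 mm).
- **Robot clear:** the wrist force is about zero.

**Where readings disagreed or were weak:**
- **Pack position:** the networks' final marks were about 4–5 mm from my seat estimate, and about 10 mm apart between the two cameras. Both are inside the 16 mm tolerance.
- **Larger pack:** its marks scattered by 6–8 mm between pictures. I never touched it, so I put that down to detector noise.
- **In-hand fit:** one silhouette fit of the held pack disagreed by about 8 mm sideways and 18 mm in height. I dropped it in favour of the picture overlay, which matched the position expected from the TCP.
- **Catch being pushed aside:** I saw this only as a small sideways force of about 3–4 N on the way down, because the catch travel cannot be read directly.

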